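# Find the full carton among three look-alike returns

## Task

Three look-alike cartons came back and only one still has its goods inside: pull the loose white divider up out of the parking groove at the left end of the blue tray and slide it fully down into the empty groove between the left and middle cartons, so that each carton has a bay of its own. Then, working from left to right as seen from the robot, lift each carton straight up clear of the tray, feel its weight, and set it back upright in its own bay (no need to set the last one back if it is the heavy one). Finish holding the heaviest carton up, upright and still, its underside about 20 cm above the table, with the other two back in their bays; do not drop anything and leave the rest of the bench as it is.

Things in the scene. Friction and masses are not known exactly. Their poses are not given: they have to be found in the camera images.
- tray: Blue tray fixed to the table, 77 (x) x 468 mm (y) overall; walls 45 mm high, floor 4 mm. Its x axis points away from the robot within 0.2 rad, y to the left, z up. Origin on the underside below the middle bay's centre. Bays centred at y = +144, 0, -144 mm, each 128 (y) x 61 mm (x). Between middle and right bay stands a fixed divider like the loose one, top at 130 mm.
- divider: Loose divider: white panel 5 mm thick (its y), blade 57 mm wide (its x) and 75 mm high, with a middle tab 32 mm wide up to 126 mm above the lower edge, orange strip; 60 g. Origin at the middle of its lower edge, z up. Starts upright in the left-end parking groove, on the tray floor. Pinch the tab across its thickness with the fingertips above the cartons' tops.
- carton_a: One of three identical closed brown cartons, each on its long edge in a bay: 51 (its x, across the tray) x 120 (y) x 81 mm high. Origin: centre of the underside, 4 mm above the table at the start; z up. Pinch across the 51 mm above the tray walls. Which stands in which bay varies. One weighs 0.45 to 0.6 kg, the other two 0.14 to 0.2 kg each.
- carton_b: Second of the three identical cartons, same size and origin as carton_a.
- carton_c: Third of the three identical cartons, same size and origin as carton_a.
- slot (a point): Middle of the empty groove on the tray floor, at y = +72 mm in the tray: where the divider's origin comes to rest. The groove is a facing pair of slots in the two long walls, 8 mm wide (along the tray's y), flared to about 14 mm over the top 13 mm of the walls. The parking groove, at y = +216 mm, is the same.
- bay_left (a point): Centre of the left bay on the tray floor, 4 mm above the table.
- bay_mid (a point): Centre of the middle bay on the tray floor.
- bay_right (a point): Centre of the right bay on the tray floor.
- calculator: Bystander: dark calculator, 135 x 88 x 20 mm, flat on the table to the right. Origin under its centre.
- tape_measure: Bystander: yellow tape measure, 67 x 72 x 32 mm, to the right. Origin under its centre.
- tape_brown: Bystander: roll of brown tape lying flat, 105 x 107 x 48 mm, right of the tray. Origin under its centre.

How it is judged (in metres and radians):
On the way, in this order (a step that is already met when the one before it is completed fails the run):
1. the loose divider is fully down in the empty groove and let go (height (world z) of divider below 0.012 m and horizontal distance between divider and slot below 0.007 m and angle between divider's own z axis and vertical below 0.12 rad and angle between the x axis of divider and the x axis of tray, either way round below 0.15 rad and contact force between the fingers and divider below 0.1 N), for 0.2 s.
2. the carton of the left bay is lifted straight up clear of the tray (underside over 48 mm above the table) while the other two stand in their bays (height (world z) of divider below 0.012 m and horizontal distance between divider and slot below 0.007 m and angle between divider's own z axis and vertical below 0.12 rad and angle between the x axis of divider and the x axis of tray, either way round below 0.15 rad and ((height (world z) of carton_a above 0.048 m and horizontal distance between carton_a and bay_left below 0.06 m and contact force between the fingers and carton_a above 0.5 N and (height (world z) of carton_b below 0.02 m and angle between carton_b's own z axis and vertical below 0.15 rad and (horizontal distance between carton_b and bay_mid below 0.02 m or horizontal distance between carton_b and bay_right below 0.02 m)) and (height (world z) of carton_c below 0.02 m and angle between carton_c's own z axis and vertical below 0.15 rad and (horizontal distance between carton_c and bay_mid below 0.02 m or horizontal distance between carton_c and bay_right below 0.02 m))) or (height (world z) of carton_b above 0.048 m and horizontal distance between carton_b and bay_left below 0.06 m and contact force between the fingers and carton_b above 0.5 N and (height (world z) of carton_a below 0.02 m and angle between carton_a's own z axis and vertical below 0.15 rad and (horizontal distance between carton_a and bay_mid below 0.02 m or horizontal distance between carton_a and bay_right below 0.02 m)) and (height (world z) of carton_c below 0.02 m and angle between carton_c's own z axis and vertical below 0.15 rad and (horizontal distance between carton_c and bay_mid below 0.02 m or horizontal distance between carton_c and bay_right below 0.02 m))) or (height (world z) of carton_c above 0.048 m and horizontal distance between carton_c and bay_left below 0.06 m and contact force between the fingers and carton_c above 0.5 N and (height (world z) of carton_a below 0.02 m and angle between carton_a's own z axis and vertical below 0.15 rad and (horizontal distance between carton_a and bay_mid below 0.02 m or horizontal distance between carton_a and bay_right below 0.02 m)) and (height (world z) of carton_b below 0.02 m and angle between carton_b's own z axis and vertical below 0.15 rad and (horizontal distance between carton_b and bay_mid below 0.02 m or horizontal distance between carton_b and bay_right below 0.02 m))))), for 0.2 s.
3. the carton of the middle bay is lifted straight up clear of the tray (underside over 48 mm above the table) while the other two stand in their bays (height (world z) of divider below 0.012 m and horizontal distance between divider and slot below 0.007 m and angle between divider's own z axis and vertical below 0.12 rad and angle between the x axis of divider and the x axis of tray, either way round below 0.15 rad and ((height (world z) of carton_a above 0.048 m and horizontal distance between carton_a and bay_mid below 0.06 m and contact force between the fingers and carton_a above 0.5 N and (height (world z) of carton_b below 0.02 m and angle between carton_b's own z axis and vertical below 0.15 rad and (horizontal distance between carton_b and bay_left below 0.02 m or horizontal distance between carton_b and bay_right below 0.02 m)) and (height (world z) of carton_c below 0.02 m and angle between carton_c's own z axis and vertical below 0.15 rad and (horizontal distance between carton_c and bay_left below 0.02 m or horizontal distance between carton_c and bay_right below 0.02 m))) or (height (world z) of carton_b above 0.048 m and horizontal distance between carton_b and bay_mid below 0.06 m and contact force between the fingers and carton_b above 0.5 N and (height (world z) of carton_a below 0.02 m and angle between carton_a's own z axis and vertical below 0.15 rad and (horizontal distance between carton_a and bay_left below 0.02 m or horizontal distance between carton_a and bay_right below 0.02 m)) and (height (world z) of carton_c below 0.02 m and angle between carton_c's own z axis and vertical below 0.15 rad and (horizontal distance between carton_c and bay_left below 0.02 m or horizontal distance between carton_c and bay_right below 0.02 m))) or (height (world z) of carton_c above 0.048 m and horizontal distance between carton_c and bay_mid below 0.06 m and contact force between the fingers and carton_c above 0.5 N and (height (world z) of carton_a below 0.02 m and angle between carton_a's own z axis and vertical below 0.15 rad and (horizontal distance between carton_a and bay_left below 0.02 m or horizontal distance between carton_a and bay_right below 0.02 m)) and (height (world z) of carton_b below 0.02 m and angle between carton_b's own z axis and vertical below 0.15 rad and (horizontal distance between carton_b and bay_left below 0.02 m or horizontal distance between carton_b and bay_right below 0.02 m))))), for 0.2 s.
4. the carton of the right bay is lifted straight up clear of the tray (underside over 48 mm above the table) while the other two stand in their bays (height (world z) of divider below 0.012 m and horizontal distance between divider and slot below 0.007 m and angle between divider's own z axis and vertical below 0.12 rad and angle between the x axis of divider and the x axis of tray, either way round below 0.15 rad and ((height (world z) of carton_a above 0.048 m and horizontal distance between carton_a and bay_right below 0.06 m and contact force between the fingers and carton_a above 0.5 N and (height (world z) of carton_b below 0.02 m and angle between carton_b's own z axis and vertical below 0.15 rad and (horizontal distance between carton_b and bay_left below 0.02 m or horizontal distance between carton_b and bay_mid below 0.02 m)) and (height (world z) of carton_c below 0.02 m and angle between carton_c's own z axis and vertical below 0.15 rad and (horizontal distance between carton_c and bay_left below 0.02 m or horizontal distance between carton_c and bay_mid below 0.02 m))) or (height (world z) of carton_b above 0.048 m and horizontal distance between carton_b and bay_right below 0.06 m and contact force between the fingers and carton_b above 0.5 N and (height (world z) of carton_a below 0.02 m and angle between carton_a's own z axis and vertical below 0.15 rad and (horizontal distance between carton_a and bay_left below 0.02 m or horizontal distance between carton_a and bay_mid below 0.02 m)) and (height (world z) of carton_c below 0.02 m and angle between carton_c's own z axis and vertical below 0.15 rad and (horizontal distance between carton_c and bay_left below 0.02 m or horizontal distance between carton_c and bay_mid below 0.02 m))) or (height (world z) of carton_c above 0.048 m and horizontal distance between carton_c and bay_right below 0.06 m and contact force between the fingers and carton_c above 0.5 N and (height (world z) of carton_a below 0.02 m and angle between carton_a's own z axis and vertical below 0.15 rad and (horizontal distance between carton_a and bay_left below 0.02 m or horizontal distance between carton_a and bay_mid below 0.02 m)) and (height (world z) of carton_b below 0.02 m and angle between carton_b's own z axis and vertical below 0.15 rad and (horizontal distance between carton_b and bay_left below 0.02 m or horizontal distance between carton_b and bay_mid below 0.02 m))))), for 0.2 s.
At the end, for the whole second after the job is handed in: The heaviest carton is held still and upright (0.25 rad) in the fingers, underside 0.14 to 0.30 m above the table, touching nothing else; the lighter two (under 3.2 N each) stand upright in two bays (20 mm from centre); the divider is fully down in the left-middle groove (7 mm) (height (world z) of divider below 0.012 m and horizontal distance between divider and slot below 0.007 m and angle between divider's own z axis and vertical below 0.12 rad and angle between the x axis of divider and the x axis of tray, either way round below 0.15 rad and contact force between the arm and tray below 0.5 N and ((height (world z) of carton_a between 0.14 and 0.3 m and angle between carton_a's own z axis and vertical below 0.25 rad and contact force between the fingers and carton_a above 2 N and linear speed of carton_a below 0.03 m/s and contact force between carton_a and tray below 0.1 N and contact force between carton_a and divider below 0.1 N and horizontal distance between carton_b and carton_c above 0.1 m and (height (world z) of carton_b below 0.02 m and angle between carton_b's own z axis and vertical below 0.15 rad and (horizontal distance between carton_b and bay_left below 0.02 m or horizontal distance between carton_b and bay_mid below 0.02 m or horizontal distance between carton_b and bay_right below 0.02 m)) and contact force between each of carton_b, carton_c and tray below 3.2 N and (height (world z) of carton_c below 0.02 m and angle between carton_c's own z axis and vertical below 0.15 rad and (horizontal distance between carton_c and bay_left below 0.02 m or horizontal distance between carton_c and bay_mid below 0.02 m or horizontal distance between carton_c and bay_right below 0.02 m))) or (height (world z) of carton_b between 0.14 and 0.3 m and angle between carton_b's own z axis and vertical below 0.25 rad and contact force between the fingers and carton_b above 2 N and linear speed of carton_b below 0.03 m/s and contact force between carton_b and tray below 0.1 N and contact force between carton_b and divider below 0.1 N and horizontal distance between carton_a and carton_c above 0.1 m and (height (world z) of carton_a below 0.02 m and angle between carton_a's own z axis and vertical below 0.15 rad and (horizontal distance between carton_a and bay_left below 0.02 m or horizontal distance between carton_a and bay_mid below 0.02 m or horizontal distance between carton_a and bay_right below 0.02 m)) and contact force between each of carton_a, carton_c and tray below 3.2 N and (height (world z) of carton_c below 0.02 m and angle between carton_c's own z axis and vertical below 0.15 rad and (horizontal distance between carton_c and bay_left below 0.02 m or horizontal distance between carton_c and bay_mid below 0.02 m or horizontal distance between carton_c and bay_right below 0.02 m))) or (height (world z) of carton_c between 0.14 and 0.3 m and angle between carton_c's own z axis and vertical below 0.25 rad and contact force between the fingers and carton_c above 2 N and linear speed of carton_c below 0.03 m/s and contact force between carton_c and tray below 0.1 N and contact force between carton_c and divider below 0.1 N and horizontal distance between carton_a and carton_b above 0.1 m and (height (world z) of carton_a below 0.02 m and angle between carton_a's own z axis and vertical below 0.15 rad and (horizontal distance between carton_a and bay_left below 0.02 m or horizontal distance between carton_a and bay_mid below 0.02 m or horizontal distance between carton_a and bay_right below 0.02 m)) and contact force between each of carton_a, carton_b and tray below 3.2 N and (height (world z) of carton_b below 0.02 m and angle between carton_b's own z axis and vertical below 0.15 rad and (horizontal distance between carton_b and bay_left below 0.02 m or horizontal distance between carton_b and bay_mid below 0.02 m or horizontal distance between carton_b and bay_right below 0.02 m))))); the arm keeps its last pose, push and grip.
It fails at once if a carton is tipped over (more than 0.7 rad) (angle between any of carton_a, carton_b, carton_c's own z axis and vertical above 0.7 rad).
It fails at once if a carton is dropped or flung (faster than 1.2 m/s) (linear speed of any of carton_a, carton_b, carton_c above 1.2 m/s).
It fails at once if the calculator, tape measure, roll of brown tape: one of them is moved by more than 30 mm (distance of any of calculator, tape_measure, tape_brown from where it was at the start of the episode above 0.03 m).
It also fails if it takes over 72 s, if anything falls off the work surface, if the arm or the gripper's body presses on something with over 40 N, if the wrist force passes 120 N, or if a joint passes its speed limit or range.

## Robot

A 6-joint arm with a two-finger parallel gripper is mounted at the origin on a cart in front of the work surface, level with it; the furniture and walls round the work are solid. World frame = base frame: x ahead of the robot, y to its left, z up, the work surface at z = 0. Lengths are in mm, angles in rad, forces in N, time in s.
With the tool pointing down it reaches from about 300 to 875 mm from the base axis. Payload 4.2 kg.
Tool frame: the origin (TCP) lies between the finger pads; the fingertips stand 11 mm ahead of it and the grasp point (between the pads) lies 8 mm behind it (arm.nose_length is the distance from the TCP to the fingertips, in mm); z points along the fingers, y is the line along which they close (so a half turn about z gives the same grasp; the last joint's range is limited). The gripper opens to 85 mm and grips with 20 to 120 N. Pads are 22 mm wide; open, the fingers measure 114 mm over their backs; the gripper's body (76 mm by 85 mm) begins 54 mm behind the grasp point. The pads swing forward as they close: fully open they stand 13 mm farther back than shut.
Start: joints at [-1.224, 0.32, 1.565, -0, 1.257, -0.02], TCP at [206.216, -536.764, 242.338] pointing down, gripper open.
Joint ranges: [-3.11, 3.11], [-0.84, 2.01], [0.21, 2.61], [-1.34, 4.49], [0.05, 2.63], [-2.56, 2.56]. Speed limits (rad/s): [2.57, 2.57, 3.14, 3.14, 3.14, 3.14].

## Interface

Orientations are given as a rotation vector (axis times angle).
In Python, from plant import arm gives the robot as it stands.
- The arm moves only by the shell command python3 nudge.py 'ROWS' [FORCE]. ROWS is a JSON list of rows, 1 to 8 of them, each an object with the fields tx, ty, tz (the shift in mm), drx, dry, drz (a rotation vector in rad), jaw (the opening from 0.0 (shut) to 1.0 (fully open)); a field left out counts as zero (the opening has to be given); each row shifts and turns the commanded pose from where the row before left it, along the tool's axes as they then stand; what a row does not reach is not made up. A row lasts 1/12 s, in which the tool goes at most 41.7 mm and 0.125 rad, less where a joint would pass 70% of its speed; a pose out of reach is approached as far as the arm can. The fingers move at their own pace and stop on an object; FORCE is the grip in N (left out, the last holds). Time passes only in rows, so rows that do not move let the fingers close. It prints the time, the measured TCP pose, the force, the opening and the grip force at its end. Input that does not fit is refused with a message, and nothing moves.
- arm.sense(): the state, without advancing time (a new reading comes with each control period).
- arm.read_camera(name): name is "side" or "top" or "wrist"; returns the picture (420x560x3 uint8, blue, green, red); there is no depth.
- arm.camera_params(name): a dict with "fov_y" (degrees; the focal length in pixels is half the picture's height over the tangent of half this angle, whatever the lens; pixels are square), "cx", "cy" (the principal point, pixels), "rvec" (rotation vector, rad) and "tvec" (3), from world to camera coordinates, as OpenCV has them; the wrist camera has in their place "mount" (4x4, takes a point from camera to tool coordinates, whose origin is the TCP and whose axes are the flange's). Camera axes: x right, y down, z forward; pixel columns grow to the right and rows downward; lengths in mm; the calibration is good to about 2 mm. A picture is of the moment at which its call begins: read the wrist's pose just before it. camera_params takes no time and is no camera call.
- arm.hand_in(): hands the job in; it is judged then, once.
The state is a dict: "time": time; "joint_positions": joint angles; "dq": joint speeds; "tau": joint torques, N m; "position": TCP position; "orientation": TCP orientation; "ft_force": force on the tool from outside, world axes, zero at the start; "ft_torque": the same for the moment, N m; "width": opening from 0.0 (shut) to 1.0 (fully open); "grip_force": force on a finger pad.
Only numpy, scipy, OpenCV 4.12 (cv2) and the standard library are available. Lean on these libraries where they do the work, as an engineer would, in place of code of your own. Each camera call takes 0.05 s, during which the arm holds its last target. There are 200 camera calls.

## Working session

There is one attempt and no reset: what is moved stays moved. The work goes in short steps, Python scripts to look and compute and a shell command to move; the robot and the scene stay as the last step left them, time stands still between calls to the robot, and variables do not carry over. Pictures are saved under pics/ and viewed, at most 10 in all, crops included, and the job is handed in when it is done.

```bash
ls; mkdir -p pics
python3 - <<'E'
from plant import arm
import cv2
s=arm.sense(); print({k:s[k] for k in('time','position','orientation','width','ft_force')},arm.nose_length)
for n in('side','top'):
    cv2.imwrite(f'pics/{n}0.png',arm.read_camera(n)); print(n,arm.camera_params(n))
print(arm.camera_params('wrist'))
E
```

```text
nudge.py
pics
plant.py
{'time': 0.0, 'position': array([ 206.07264395, -536.30385948,  241.47238001]), 'orientation': array([-3.08716214e+00, -5.72644435e-01,  4.50062286e-04]), 'width': 1.0023022167886422, 'ft_force': array([-1.19153982, -0.01524036,  0.15691555])} 11.0
side {'fov_y': 47.55993470787012, 'cx': 285.9802392598747, 'cy': 201.15118100621677, 'rvec': array([ 0.74189649, -2.47645156,  1.22751195]), 'tvec': array([ 286.25357293,  284.6127211 , 1348.89832969])}
top {'fov_y': 50.13187171396692, 'cx': 284.29830380728976, 'cy': 205.74168069849685, 'rvec': array([ 2.15058188, -2.19139845,  0.12285218]), 'tvec': array([-196.51396546,  465.74456174, 1463.17689036])}
{'fov_y': 66.85050035965936, 'cx': 276.97036650418653, 'cy': 208.49874389217734, 'mount': array([[ 8.74644047e-04, -9.46470422e-01, -3.22789368e-01,
         8.42318549e+01],
       [ 9.99999616e-01,  8.47288539e-04,  2.25255778e-04,
        -2.04192690e+00],
       [ 6.02978011e-05, -3.22789441e-01,  9.46470799e-01,
        -1.30775558e+02],
       [ 0.00000000e+00,  0.00000000e+00,  0.00000000e+00,
         1.00000000e+00]])}
```

View pics/top0.png

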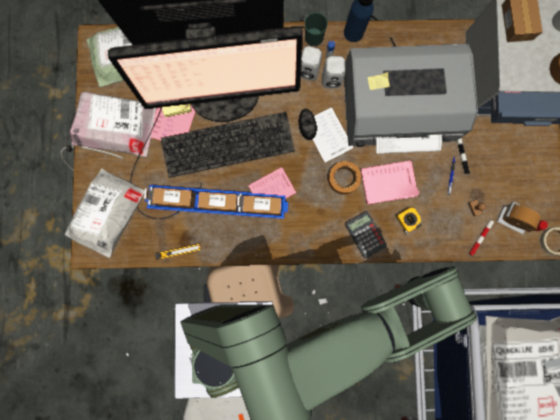

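View pics/side0.png

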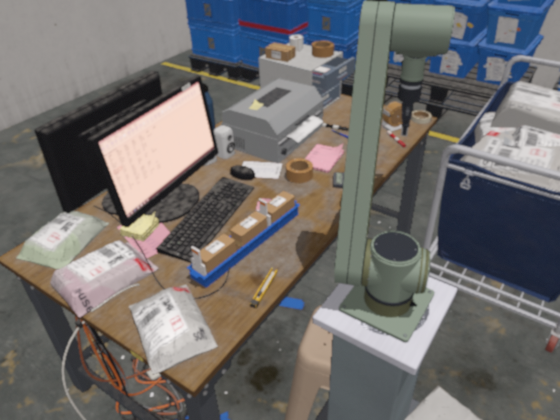

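The top view shows the tray from about (147,190) to (286,210), with the divider at its left end near (150,196) and the three cartons at (172,197), (217,200) and (262,204). The side view agrees. I'll measure the tray from its blue pixels.

```bash
cat > h.py <<'E'
import numpy as np, cv2
from scipy.spatial.transform import Rotation as R
from plant import arm
def cam(n,img=None):
    p=arm.camera_params(n); f=210/np.tan(np.radians(p['fov_y'])/2)
    K=np.array([[f,0,p['cx']],[0,f,p['cy']],[0,0,1]])
    if n=='wrist':
        s=arm.sense(); T=np.eye(4); T[:3,:3]=R.from_rotvec(s['orientation']).as_matrix(); T[:3,3]=s['position']
        M=np.linalg.inv(T@p['mount']); return K,M[:3,:3],M[:3,3]
    return K,R.from_rotvec(p['rvec']).as_matrix(),np.array(p['tvec'])
def back(c,px,z):
    K,Rm,t=c; d=np.c_[np.atleast_2d(px),np.ones(len(np.atleast_2d(px)))]@np.linalg.inv(K).T@Rm
    o=-Rm.T@t; return o+d*((z-o[2])/d[:,2])[:,None]
def proj(c,P):
    K,Rm,t=c; q=(np.atleast_2d(P)@Rm.T+t)@K.T; return q[:,:2]/q[:,2:]
def blue(img,box=None):
    h=cv2.cvtColor(img,cv2.COLOR_BGR2HSV); m=cv2.inRange(h,(100,120,60),(130,255,255))
    if box is not None:
        x0,y0,x1,y1=box; z=np.zeros_like(m); z[y0:y1,x0:x1]=m[y0:y1,x0:x1]; m=z
    return m
def w2t(target,yaw_or_R=None):
    s=arm.sense(); Rt=R.from_rotvec(s['orientation'])
    return Rt.inv().apply(np.array(target)-s['position'])
def down(yaw):  # tool z down, tool y axis (closing) along world angle yaw
    y=np.array([np.cos(yaw),np.sin(yaw),0]); z=np.array([0,0,-1.]); x=np.cross(y,z)
    return R.from_matrix(np.c_[x,y,z])
def go(target,yaw):
    "tool-axes shift (as now) and rotvec to reach target"
    s=arm.sense(); Rt=R.from_rotvec(s['orientation']); best=None
    for a in(yaw,yaw+np.pi):
        r=(Rt.inv()*down(a)).as_rotvec()
        if best is None or np.linalg.norm(r)<np.linalg.norm(best): best=r
    print('t',round(s['time'],2),'pos',s['position'].round(1),'shift',w2t(target).round(1),'rot',best.round(3),'w',round(s['width'],3),'F',s['ft_force'].round(2),'q6',s['joint_positions'].round(2))
E
python3 - <<'E'
from h import *
img=cv2.imread('pics/top0.png'); c=cam('top')
m=blue(img,(130,175,300,230)); ys,xs=np.nonzero(m)
P=back(c,np.c_[xs,ys],45)[:,:2]
(cx,cy),sz,a=cv2.minAreaRect(P.astype(np.float32)); print(cx,cy,sz,a)
s=arm.sense(); T=R.from_rotvec(s['orientation']).as_matrix(); print(T.round(3))
E
```

```text
478.8851013183594 17.03094482421875 (464.9609680175781, 77.59837341308594) 84.73436737060547
[[ 0.933  0.359 -0.001]
 [ 0.359 -0.933  0.001]
 [ 0.    -0.002 -1.   ]]
```

The blue outline measures 465 x 78 mm, which matches 468 x 77. That puts the tray centre at about (479, 17) with yaw -0.092. Next I'll move above the left end to look through the wrist camera.

Run:
```python
from h import *
go([480,150,242],-0.092-np.pi/2)
```

```text
t 0.1 pos [ 206.1 -536.4  241.6] shift [ 5.019e+02 -5.425e+02  4.000e-01] rot [-0.002  0.     0.459] w 1.002 F [-0.07  0.19  0.01] q6 [-1.22  0.32  1.57 -0.    1.26 -0.02]
```

```bash
python3 nudge.py '[{"tx": 25, "ty": -27, "jaw": 1}, {"tx": 25, "ty": -27, "jaw": 1}, {"tx": 25, "ty": -27, "jaw": 1}, {"tx": 25, "ty": -27, "jaw": 1}, {"tx": 25, "ty": -27, "jaw": 1}, {"tx": 25, "ty": -27, "jaw": 1}, {"tx": 25, "ty": -27, "jaw": 1}, {"tx": 25, "ty": -27, "jaw": 1}]'
python3 nudge.py '[{"tx": 25, "ty": -27, "jaw": 1}, {"tx": 25, "ty": -27, "jaw": 1}, {"tx": 25, "ty": -27, "jaw": 1}, {"tx": 25, "ty": -27, "jaw": 1}, {"tx": 25, "ty": -27, "jaw": 1}, {"tx": 25, "ty": -27, "jaw": 1}, {"tx": 25, "ty": -27, "jaw": 1}, {"tx": 25, "ty": -27, "jaw": 1}]'
python3 nudge.py '[{"tx": 25, "ty": -27, "jaw": 1}, {"tx": 25, "ty": -27, "jaw": 1}, {"tx": 25, "ty": -27, "jaw": 1}, {"tx": 25, "ty": -27, "jaw": 1}, {"drz": 0.115, "jaw": 1}, {"drz": 0.115, "jaw": 1}, {"drz": 0.115, "jaw": 1}, {"drz": 0.115, "jaw": 1}]'
python3 nudge.py '[{"jaw": 1}, {"jaw": 1}]'
python3 - <<'E'
from h import *
go([480,150,242],-0.092-np.pi/2)
c=cam('wrist'); img=arm.read_camera('wrist'); cv2.imwrite('pics/w1.png',img); np.savez('c1.npz',*c)
def tr(p):
    a=-0.092; return np.array([479+p[0]*np.cos(a)-p[1]*np.sin(a),17+p[0]*np.sin(a)+p[1]*np.cos(a),p[2]])
for n,p in dict(divtop=(0,216,130),divL=(-16,216,130),divR=(16,216,130),slot_near=(-38,72,45),slot_far=(38,72,45),cornNL=(-38.5,234,45),cornFL=(38.5,234,45)).items(): print(n,tr(p).round(1),proj(c,tr(p)).round(1))
E
```

```text
time: 0.77
position: [315.5, -261.6, 242.1]
orientation: [-3.089, -0.572, 0.0]
ft_force: [1.5, 0.2, 0.5]
width: 1.004
grip_force: 0.0
time: 1.43
position: [424.7, 11.8, 242.2]
orientation: [3.089, 0.573, -0.0]
ft_force: [0.4, -0.7, 0.9]
width: 0.999
grip_force: 0.0
time: 2.1
position: [479.0, 147.0, 241.7]
orientation: [3.137, -0.154, -0.002]
ft_force: [-0.3, -0.4, 1.2]
width: 0.998
grip_force: 0.0
time: 2.27
position: [479.1, 146.6, 242.0]
orientation: [3.138, -0.142, -0.001]
ft_force: [0.2, 0.0, 0.5]
width: 0.999
grip_force: 0.0
t 2.27 pos [479.1 146.6 242. ] shift [ 0.6 -3.5 -0. ] rot [0.    0.001 0.002] w 0.999 F [0.2  0.   0.53] q6 [ 0.27  0.2   1.73 -0.    1.21  1.94]
divtop [498.8 232.1 130. ] [[170.3 194.6]]
divL [482.9 233.6 130. ] [[172.4 213.5]]
divR [514.8 230.6 130. ] [[168.1 174.8]]
slot_near [447.8  92.2  45. ] [[331.4 206.4]]
slot_far [523.5  85.2  45. ] [[335.8 135. ]]
cornNL [462.2 253.5  45. ] [[182.3 206.5]]
cornFL [538.8 246.5  45. ] [[175.1 134. ]]
```

View pics/w1.png

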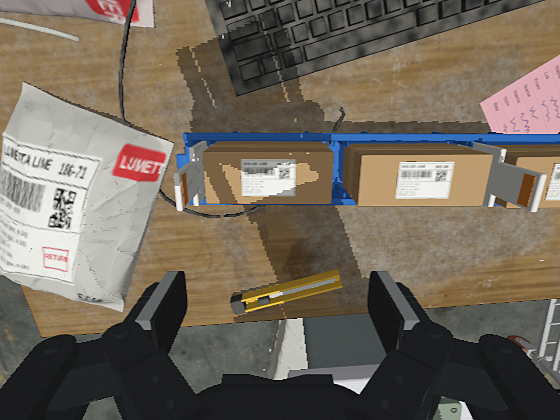

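The wrist view shows the divider tab top near (176,192), the empty groove near (338,140-205), and the fixed divider at the right near (540,190). I'll zoom in on the first two.

Run:
```python
from h import *
i=cv2.imread('pics/w1.png')
a=cv2.resize(i[122:222,160:225],None,fx=6,fy=6,interpolation=cv2.INTER_NEAREST)
b=cv2.resize(i[122:222,310:375],None,fx=6,fy=6,interpolation=cv2.INTER_NEAREST)
cv2.imwrite('pics/z1.png',np.hstack([a,b]))
```

```text
(no output)
```

View pics/z1.png

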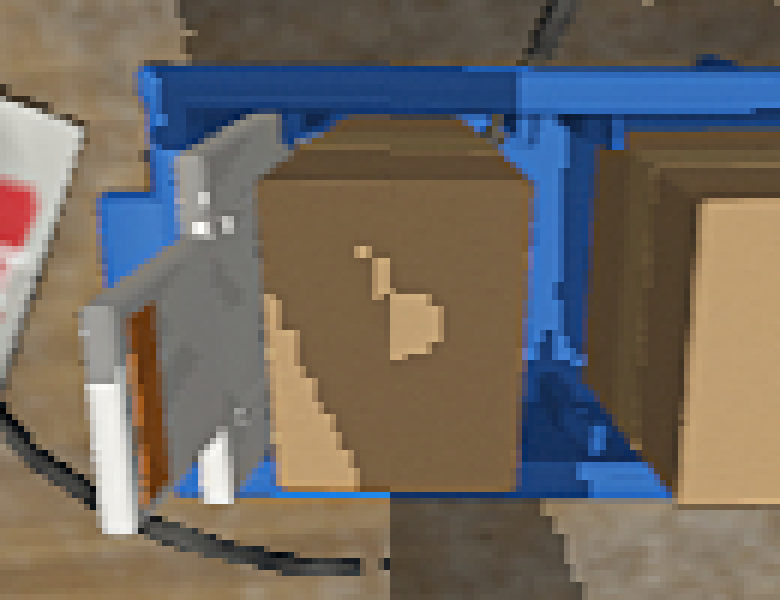

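The tab top face is at about (178.5,191.7), and the tray's far-left wall corner at (184.5,133.3). The tray sits about 7 mm further to -y than the top-camera estimate, so I'll look from straight above the empty groove.

```bash
python3 nudge.py '[{"ty": 20, "jaw": 1}, {"ty": 20, "jaw": 1}, {"ty": 20, "jaw": 1}, {"jaw": 1}, {"jaw": 1}]'
python3 - <<'E'
from h import *
c=cam('wrist'); img=arm.read_camera('wrist'); np.savez('c2.npz',*c); cv2.imwrite('pics/w2raw.png',img)
crop=img[120:225,90:490]; cv2.imwrite('pics/w2.png',np.vstack([cv2.resize(crop,None,fx=2,fy=2,interpolation=cv2.INTER_NEAREST),cv2.resize(img[125:215,220:353],None,fx=6,fy=4,interpolation=cv2.INTER_NEAREST)[:,:800]]))
print(arm.sense()['position'])
E
```

```text
time: 2.73
position: [473.7, 86.4, 242.4]
orientation: [-3.138, 0.147, -0.0]
ft_force: [-0.7, 0.4, -0.9]
width: 1.002
grip_force: 0.0Traceback (most recent call last):
  File "<stdin>", line 3, in <module>
    return _nx.concatenate(arrs, 0, dtype=dtype, casting=casting)
           ~~~~~~~~~~~~~~~^^^^^^^^^^^^^^^^^^^^^^^^^^^^^^^^^^^^^^^
ValueError: all the input array dimensions except for the concatenation axis must match exactly, but along dimension 1, the array at index 0 has size 800 and the array at index 1 has size 798
```

Run:
```python
from h import *
img=cv2.imread('pics/w2raw.png')
crop=img[120:225,90:490]; cv2.imwrite('pics/w2.png',np.vstack([cv2.resize(crop,None,fx=2,fy=2,interpolation=cv2.INTER_NEAREST),cv2.resize(img[125:215,220:354],None,fx=6,fy=4,interpolation=cv2.INTER_NEAREST)[:,:800]]))
```

```text
(no output)
```

View pics/w2.png

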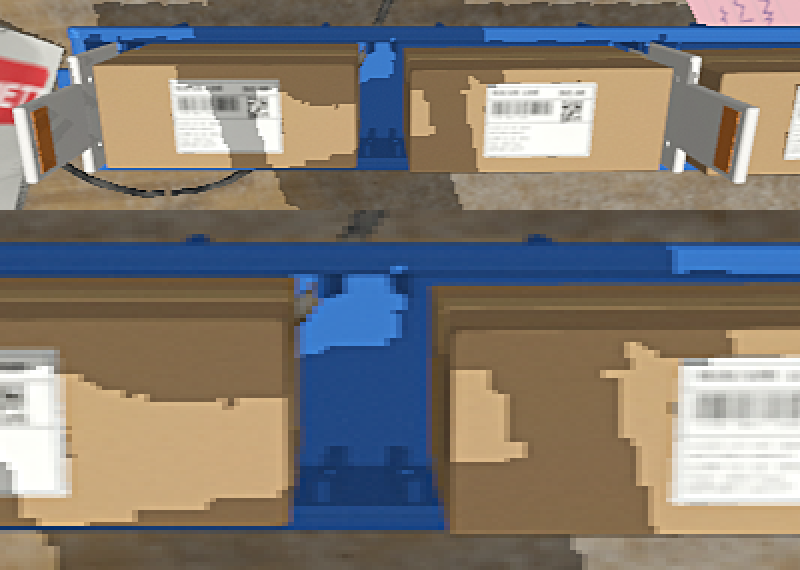

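In the top panel, the loose tab top is at about (103.2,192.7) and the fixed one at (463,192.5). In the lower panel the groove's ribs centre on about px 281.

Run:
```python
from h import *
z=np.load('c2.npz'); c=[z[k] for k in z]
z=np.load('c1.npz'); c1=[z[k] for k in z]
L,Rr=back(c,[[103.2,192.7],[463,192.5]],130)
d=L-Rr; print(L,Rr,np.linalg.norm(d),'yaw',np.arctan2(-d[0],d[1]),'slot by div',(L+Rr)/2,'slot by ribs',back(c,[[281,175]],45))
print('L from view1',back(c1,[[178.5,191.7]],130))
y=np.array([np.sin(.092),np.cos(.092)]); 
# wall top far edge y=panel 243,near edge lower wall 528 at x=367
f,n=back(c,[[281.2,125+(243-210)/4],[281.2,125+(527-210)/4]],45); print(f,n,(f+n)/2,np.linalg.norm(f-n))
# far edge line yaw: fit blue top boundary
m=blue(cv2.imread('pics/w2raw.png'),(130,120,480,230)); xs=np.arange(150,420); ys=[np.nonzero(m[:,x])[0].min() for x in xs]
ys=np.array(ys,float); p=np.polyfit(xs,ys,1)
for _ in range(5):
    r=ys-np.polyval(p,xs); k=abs(r)<1; p=np.polyfit(xs[k],ys[k],1)
A,B=back(c,[[150,np.polyval(p,150)],[420,np.polyval(p,420)]],45); d=A-B; print('yaw edge',np.arctan2(-d[0],d[1]),p,A,B)
```

```text
[500.15637745 224.82015005 130.        ] [473.871899   -59.61839014 130.        ] 285.6504103844743 yaw -0.09214659340962161 slot by div [487.01413822  82.60087996 130.        ] slot by ribs [[482.00949816  83.68285153  45.        ]]
L from view1 [[500.59336827 225.14161384 130.        ]]
[524.76049837  79.67415936  45.        ] [449.75585829  86.33666004  45.        ] [487.25817833  83.0054097   45.        ] 75.29996646161636
yaw edge -0.09277624903308057 [-5.59768444e-05  1.32970310e+02] [537.30653004 211.37185781  45.        ] [512.09082653 -59.63839254  45.        ]
```

Run:
```python
from h import *
go([500.3,225,104],-0.092-np.pi/2)
```

```text
t 2.78 pos [473.8  87.  242.4] shift [  13.5 -139.8  138.5] rot [-0.001 -0.    -0.001] w 0.997 F [-0.42  0.28  0.08] q6 [0.16 0.17 1.77 0.   1.2  1.82]
```

```bash
python3 nudge.py '[{"tx": 3.4, "ty": -35, "jaw": 0.6}, {"tx": 3.4, "ty": -35, "jaw": 0.6}, {"tx": 3.4, "ty": -35, "jaw": 0.6}, {"tx": 3.4, "ty": -35, "jaw": 0.6}, {"tz": 30, "jaw": 0.6}, {"tz": 30, "jaw": 0.6}, {"tz": 30, "jaw": 0.6}, {"jaw": 0.6}]' 30
python3 - <<'E'
from h import *
go([500.3,225,104],-0.092-np.pi/2)
E
```

```text
time: 3.45
position: [496.5, 224.9, 146.7]
orientation: [3.133, -0.142, -0.017]
ft_force: [-0.9, 0.5, 0.0]
width: 0.597
grip_force: 0.0
t 3.45 pos [496.5 224.9 146.7] shift [ 4.2 -0.7 42.6] rot [0.005 0.011 0.001] w 0.597 F [-0.94  0.55  0.01] q6 [0.4  0.36 1.77 0.   1.03 2.07]
```

```bash
python3 nudge.py '[{"tz": 16, "jaw": 0.6}, {"tz": 16, "jaw": 0.6}, {"tz": 15, "jaw": 0.6}, {"jaw": 0.6}, {"jaw": 0.6}, {"jaw": 0.6}]' 30
python3 - <<'E'
from h import *
go([500.3,225,104],-0.092-np.pi/2)
E
```

```text
time: 3.95
position: [501.3, 225.7, 106.9]
orientation: [-3.137, 0.146, -0.004]
ft_force: [1.0, -0.7, 0.4]
width: 0.604
grip_force: 0.0
t 3.95 pos [501.3 225.7 106.9] shift [-1.   0.8  2.9] rot [-0.001 -0.002 -0.001] w 0.604 F [ 0.97 -0.73  0.41] q6 [0.4  0.4  1.82 0.   0.92 2.07]
```

```bash
python3 nudge.py '[{"tx": -1, "ty": 0.7, "tz": 2, "jaw": 0}, {"jaw": 0}, {"jaw": 0}, {"jaw": 0}, {"jaw": 0}, {"jaw": 0}, {"jaw": 0}]' 40
python3 nudge.py '[{"jaw": 0}, {"tz": -10, "jaw": 0}, {"tz": -20, "jaw": 0}, {"tz": -20, "jaw": 0}, {"tz": -20, "jaw": 0}, {"tz": -20, "jaw": 0}, {"jaw": 0}, {"jaw": 0}]'
python3 - <<'E'
from h import *
go([487,83.2,190],-0.092-np.pi/2)
c=cam('wrist'); img=arm.read_camera('wrist'); np.savez('c3.npz',*c); cv2.imwrite('pics/w3.png',img)
E
```

```text
time: 4.53
position: [499.6, 224.5, 103.9]
orientation: [-3.138, 0.146, -0.001]
ft_force: [-0.2, -0.3, 4.9]
width: 0.052
grip_force: 40.5
time: 5.2
position: [499.5, 224.5, 194.1]
orientation: [-3.137, 0.146, -0.003]
ft_force: [-0.8, -0.7, -0.1]
width: 0.055
grip_force: 39.7
t 5.2 pos [499.5 224.5 194.1] shift [  0.7 141.9   4. ] rot [-0.001 -0.002 -0.001] w 0.055 F [-0.82 -0.66 -0.12] q6 [ 0.4   0.31  1.7  -0.    1.12  2.07]
```

View pics/w3.png

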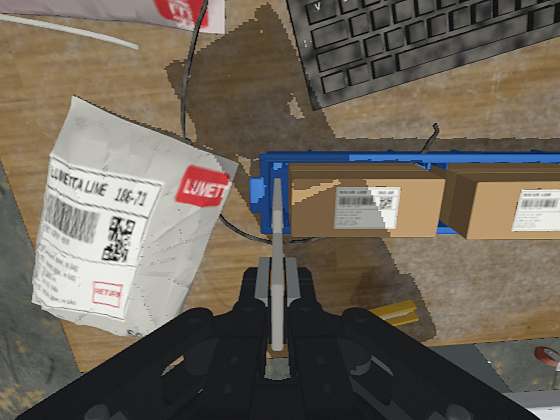

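The divider is pinched and hangs straight between the fingers at about (278,300), and the tray is unchanged. I'll carry it over the groove.

```bash
python3 nudge.py '[{"tz": -8, "jaw": 0}, {"ty": 28, "jaw": 0}, {"ty": 28, "jaw": 0}, {"ty": 28, "jaw": 0}, {"ty": 28, "jaw": 0}, {"ty": 28, "jaw": 0}, {"jaw": 0}, {"jaw": 0}]'
python3 - <<'E'
from h import *
go([486.6,83.2,150],-0.092-np.pi/2)
c=cam('wrist'); img=arm.read_camera('wrist'); np.savez('c4.npz',*c); cv2.imwrite('pics/w4raw.png',img)
cv2.imwrite('pics/w4.png',cv2.resize(img[120:270,180:380],None,fx=4,fy=4,interpolation=cv2.INTER_NEAREST))
E
```

```text
time: 5.92
position: [485.7, 84.0, 200.7]
orientation: [3.138, -0.151, -0.003]
ft_force: [0.7, -0.0, -0.5]
width: 0.052
grip_force: 39.7
t 5.92 pos [485.7  84.  200.7] shift [ 1.1  0.7 50.7] rot [ 0.     0.002 -0.004] w 0.052 F [ 0.72 -0.02 -0.54] q6 [0.15 0.22 1.81 0.   1.11 1.81]
```

View pics/w4.png

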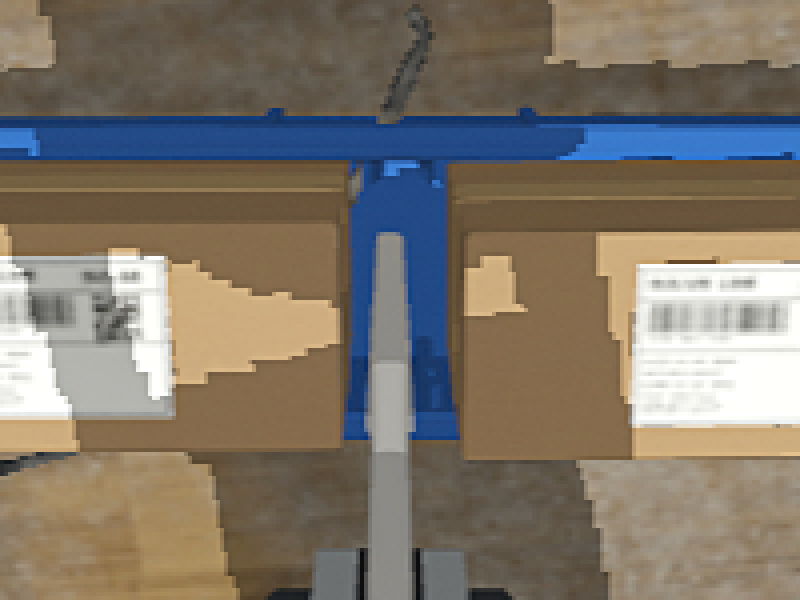

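The divider blade shows at px column ~277.5 and the groove centre at ~280, so it should go about 2 mm toward tool +y. I'll shift it and lower it.

```bash
python3 nudge.py '[{"tx": 1, "ty": 1.9, "tz": 12, "jaw": 0}, {"tz": 12, "jaw": 0}, {"tz": 12, "jaw": 0}, {"tz": 12, "jaw": 0}, {"tz": 8, "jaw": 0}, {"tz": 8, "jaw": 0}, {"jaw": 0}, {"jaw": 0}]'
python3 nudge.py '[{"tz": 7, "jaw": 0}, {"tz": 7, "jaw": 0}, {"tz": 6, "jaw": 0}, {"jaw": 0}, {"jaw": 0}]'
```

```text
time: 6.63
position: [487.0, 83.4, 137.1]
orientation: [3.138, -0.145, -0.001]
ft_force: [-0.4, 0.9, 0.2]
width: 0.055
grip_force: 39.7
time: 7.05
position: [486.5, 82.8, 116.7]
orientation: [3.138, -0.146, -0.003]
ft_force: [-0.6, -1.6, -1.1]
width: 0.052
grip_force: 39.5
```

```bash
python3 nudge.py '[{"tz": 6, "jaw": 0}, {"tz": 5, "jaw": 0}, {"tz": 2, "jaw": 0}, {"jaw": 0}, {"jaw": 0}, {"jaw": 0}]'
```

```text
time: 7.55
position: [486.9, 82.8, 104.0]
orientation: [3.138, -0.146, -0.0]
ft_force: [-0.4, -3.4, -1.8]
width: 0.053
grip_force: 39.3
```

```bash
python3 nudge.py '[{"tz": 1, "jaw": 0}, {"tz": 1, "jaw": 0}, {"jaw": 0}, {"jaw": 0}]'
python3 nudge.py '[{"jaw": 0.4}, {"jaw": 0.4}, {"jaw": 0.4}, {"jaw": 0.4}, {"jaw": 0.4}]'
python3 nudge.py '[{"tz": -30, "jaw": 0.4}, {"tz": -36, "jaw": 0.4}, {"tz": -36, "jaw": 0.4}, {"tz": -36, "jaw": 0.4}, {"jaw": 1}, {"jaw": 1}]'
python3 - <<'E'
from h import *
go([479,144,242],-0.092)
c=cam('wrist'); img=arm.read_camera('wrist'); np.savez('c5.npz',*c); cv2.imwrite('pics/w5.png',img)
E
```

```text
time: 7.88
position: [487.0, 82.9, 103.8]
orientation: [3.138, -0.146, 0.001]
ft_force: [-3.4, -4.2, 11.7]
width: 0.053
grip_force: 41.4
time: 8.3
position: [487.0, 83.3, 102.1]
orientation: [-3.138, 0.146, 0.0]
ft_force: [0.7, -0.2, -1.2]
width: 0.396
grip_force: 0.0
time: 8.8
position: [488.2, 83.3, 242.4]
orientation: [-3.137, 0.146, -0.008]
ft_force: [-0.1, -1.0, -0.9]
width: 0.673
grip_force: 0.0
t 8.8 pos [488.2  83.3 242.4] shift [-14.8 -59.5   0.4] rot [-0.005 -0.003  1.57 ] w 0.673 F [-0.14 -0.96 -0.86] q6 [0.15 0.19 1.74 0.   1.2  1.81]
```

View pics/w5.png

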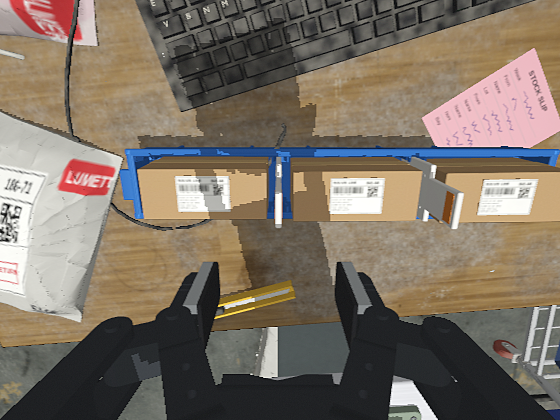

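The divider is down in the groove, with its tab top near (279,205) and floor contact felt at 11.7 N. The three carton tops span about x 140-269, 294-422 and from 462 onward. I'll measure the first two.

Run:
```python
from h import *
z=np.load('c5.npz'); c=[z[k] for k in z]
for q in ([[138,219],[268,219],[143,168],[270,168]],[[294,221],[424,221],[293,169],[420,168]]):
    P=back(c,q,85); print(P.round(1)[:,:2].tolist(),P.mean(0).round(1))
y=np.array([np.sin(.092),np.cos(.092)]); s=np.array([487,83.])
for k in(72,-72,-216): print('bay',s+k*y)
o=(s+72*y); go([o[0],o[1],242],-0.092)
```

```text
[[475.9, 222.0], [464.3, 96.7], [524.5, 206.0], [513.8, 89.9]] [494.6 153.6  85. ]
[[460.0, 71.8], [448.4, -53.5], [510.9, 68.9], [501.2, -47.1]] [480.1  10.   85. ]
bay [493.6146597  154.69551086]
bay [480.3853403   11.30448914]
bay [ 467.15602091 -132.08653257]
t 8.85 pos [487.   83.1 240.5] shift [ -0.  -71.9  -1.5] rot [-1.00e-03 -0.00e+00  1.57e+00] w 0.756 F [-0.59  0.79 -0.42] q6 [0.15 0.19 1.75 0.   1.2  1.81]
```

```bash
python3 nudge.py '[{"ty": -36, "jaw": 1}, {"ty": -36, "jaw": 1}, {"drz": -0.121, "jaw": 1}, {"drz": -0.121, "jaw": 1}, {"drz": -0.121, "jaw": 1}, {"drz": -0.121, "jaw": 1}, {"drz": -0.121, "jaw": 1}, {"drz": -0.121, "jaw": 1}]'
python3 nudge.py '[{"drz": -0.121, "jaw": 1}, {"drz": -0.121, "jaw": 1}, {"drz": -0.121, "jaw": 1}, {"drz": -0.121, "jaw": 1}, {"drz": -0.121, "jaw": 1}, {"drz": -0.121, "jaw": 1}, {"drz": -0.119, "jaw": 1}, {"jaw": 1}]'
python3 nudge.py '[{"tz": 30, "jaw": 1}, {"tz": 30, "jaw": 1}, {"tz": 20, "jaw": 1}, {"jaw": 1}, {"jaw": 1}]'
python3 - <<'E'
from h import *
go([493.6,154.3,60],-0.092)
E
```

```text
time: 9.52
position: [492.7, 154.6, 238.0]
orientation: [-2.982, -0.987, 0.007]
ft_force: [0.2, 0.2, -0.3]
width: 0.998
grip_force: 0.0
time: 10.18
position: [492.7, 154.5, 238.1]
orientation: [-2.319, -2.117, 0.006]
ft_force: [1.3, 0.4, -1.1]
width: 1.0
grip_force: 0.0
time: 10.6
position: [492.8, 154.5, 158.8]
orientation: [-2.323, -2.112, 0.006]
ft_force: [-0.2, 0.0, 0.2]
width: 1.001
grip_force: 0.0
t 10.6 pos [492.8 154.5 158.8] shift [ 0.1  1.2 98.8] rot [-0.004  0.002 -0.003] w 1.001 F [-0.21  0.04  0.17] q6 [ 0.28  0.3   1.82 -0.    1.02  0.38]
```

```bash
python3 nudge.py '[{"ty": 1, "tz": 25, "jaw": 1}, {"tz": 25, "jaw": 1}, {"tz": 20, "jaw": 1}, {"tz": 15, "jaw": 1}, {"tz": 12, "jaw": 1}, {"jaw": 1}, {"jaw": 1}]'
python3 nudge.py '[{"jaw": 0}, {"jaw": 0}, {"jaw": 0}, {"jaw": 0}, {"jaw": 0}, {"jaw": 0}, {"jaw": 0}]' 50
```

```text
time: 11.18
position: [495.5, 154.9, 64.1]
orientation: [2.323, 2.114, 0.002]
ft_force: [-0.7, 0.3, 0.9]
width: 0.998
grip_force: 0.0
time: 11.77
position: [494.9, 154.8, 64.5]
orientation: [2.322, 2.115, 0.002]
ft_force: [-2.4, -0.5, 5.4]
width: 0.58
grip_force: 52.5
```

```bash
python3 nudge.py '[{"tz": -8, "jaw": 0}, {"tz": -15, "jaw": 0}, {"tz": -20, "jaw": 0}, {"tz": -15, "jaw": 0}, {"tz": -8, "jaw": 0}, {"jaw": 0}, {"jaw": 0}, {"jaw": 0}]'
python3 nudge.py '[{"jaw": 0}, {"jaw": 0}]'
python3 nudge.py '[{"jaw": 0}, {"jaw": 0}]'
```

```text
time: 12.43
position: [493.7, 154.3, 128.2]
orientation: [-2.322, -2.115, 0.004]
ft_force: [0.2, -0.2, -6.2]
width: 0.574
grip_force: 54.1
time: 12.6
position: [494.1, 154.4, 128.3]
orientation: [-2.322, -2.115, 0.003]
ft_force: [0.4, 0.1, -6.3]
width: 0.574
grip_force: 54.1
time: 12.77
position: [494.5, 154.6, 128.8]
orientation: [-2.322, -2.116, 0.001]
ft_force: [0.2, -0.1, -4.2]
width: 0.581
grip_force: 54.1
```

```bash
python3 nudge.py '[{"tz": 10, "jaw": 0}, {"tz": 16, "jaw": 0}, {"tz": 14, "jaw": 0}, {"tz": 10, "jaw": 0}, {"tz": 8, "jaw": 0}, {"tz": 4, "jaw": 0}, {"tz": 2, "jaw": 0}, {"jaw": 0}]'
python3 nudge.py '[{"jaw": 0}, {"tz": 0.5, "jaw": 0}, {"jaw": 0}]'
```

```text
time: 13.43
position: [494.9, 154.7, 65.3]
orientation: [2.322, 2.116, 0.0]
ft_force: [0.4, 0.1, -6.3]
width: 0.574
grip_force: 53.9
time: 13.68
position: [495.1, 154.7, 65.2]
orientation: [2.322, 2.115, 0.002]
ft_force: [-0.2, 0.1, -6.1]
width: 0.576
grip_force: 53.9
```

```bash
python3 nudge.py '[{"tz": 1, "jaw": 0}, {"tz": 0.5, "jaw": 0}, {"jaw": 0}, {"jaw": 0}]'
python3 nudge.py '[{"tz": 1, "jaw": 0}, {"jaw": 0}, {"jaw": 0}]'
```

```text
time: 14.02
position: [495.1, 154.7, 64.5]
orientation: [2.322, 2.115, 0.002]
ft_force: [-1.9, -1.1, 6.1]
width: 0.573
grip_force: 55.2
time: 14.27
position: [495.1, 154.7, 64.5]
orientation: [2.322, 2.115, 0.002]
ft_force: [-5.1, -1.0, 13.8]
width: 0.578
grip_force: 56.1
```

```bash
python3 nudge.py '[{"tz": -0.5, "jaw": 1}, {"jaw": 1}, {"jaw": 1}, {"jaw": 1}, {"jaw": 1}]'
python3 nudge.py '[{"tz": -15, "jaw": 1}, {"tz": -35, "jaw": 1}, {"tz": -35, "jaw": 1}, {"tz": -35, "jaw": 1}, {"jaw": 1}]'
python3 nudge.py '[{"tx": -36, "jaw": 1}, {"tx": -36, "jaw": 1}, {"tx": -36, "jaw": 1}, {"tx": -35.5, "jaw": 1}, {"jaw": 1}, {"jaw": 1}, {"jaw": 1}]'
python3 - <<'E'
from h import *
go([480.4,11,64],-0.092)
E
```

```text
time: 14.68
position: [494.9, 154.6, 62.7]
orientation: [2.322, 2.116, 0.0]
ft_force: [-0.0, -0.3, -0.2]
width: 0.998
grip_force: 0.0
time: 15.1
position: [498.7, 155.8, 189.5]
orientation: [2.318, 2.112, 0.019]
ft_force: [1.3, 0.1, 0.0]
width: 0.999
grip_force: 0.0
time: 15.68
position: [481.4, 12.0, 182.5]
orientation: [-2.323, -2.115, -0.0]
ft_force: [-0.5, -0.4, 1.0]
width: 1.0
grip_force: 0.0
t 15.68 pos [481.4  12.  182.5] shift [ -1.2  -0.9 118.5] rot [-0.    -0.    -0.002] w 1.0 F [-0.46 -0.44  1.04] q6 [0.   0.22 1.86 0.   1.06 0.09]
```

```bash
python3 nudge.py '[{"tx": -1, "ty": -0.5, "tz": 25, "jaw": 1}, {"tz": 25, "jaw": 1}, {"tz": 25, "jaw": 1}, {"tz": 20, "jaw": 1}, {"tz": 15, "jaw": 1}, {"tz": 9, "jaw": 1}, {"jaw": 1}, {"jaw": 1}]'
python3 nudge.py '[{"jaw": 0}, {"jaw": 0}, {"jaw": 0}, {"jaw": 0}, {"jaw": 0}, {"jaw": 0}, {"jaw": 0}]' 50
python3 nudge.py '[{"tz": -8, "jaw": 0}, {"tz": -15, "jaw": 0}, {"tz": -20, "jaw": 0}, {"tz": -15, "jaw": 0}, {"tz": -8, "jaw": 0}, {"jaw": 0}, {"jaw": 0}, {"jaw": 0}]'
python3 nudge.py '[{"jaw": 0}, {"jaw": 0}]'
python3 nudge.py '[{"jaw": 0}, {"jaw": 0}]'
```

```text
time: 16.35
position: [481.1, 11.6, 63.8]
orientation: [-2.321, -2.117, 0.0]
ft_force: [0.4, 0.1, -0.5]
width: 1.003
grip_force: 0.0
time: 16.93
position: [481.3, 10.8, 64.8]
orientation: [2.322, 2.115, 0.002]
ft_force: [-1.7, 0.8, 6.4]
width: 0.576
grip_force: 53.3
time: 17.6
position: [480.0, 10.8, 128.9]
orientation: [-2.321, -2.115, 0.002]
ft_force: [-0.3, 0.2, -3.4]
width: 0.576
grip_force: 52.5
time: 17.77
position: [480.2, 10.8, 128.9]
orientation: [-2.321, -2.115, 0.002]
ft_force: [0.5, -0.2, -1.4]
width: 0.579
grip_force: 52.5
time: 17.93
position: [480.6, 10.8, 129.4]
orientation: [-2.322, -2.115, 0.001]
ft_force: [-0.2, 0.0, -2.4]
width: 0.577
grip_force: 52.5
```

The left carton weighed about 6 N and the middle one about 2 N. I'll set the middle one back.

```bash
python3 nudge.py '[{"tz": 10, "jaw": 0}, {"tz": 16, "jaw": 0}, {"tz": 14, "jaw": 0}, {"tz": 10, "jaw": 0}, {"tz": 8, "jaw": 0}, {"tz": 4, "jaw": 0}, {"tz": 2, "jaw": 0}, {"jaw": 0}]'
python3 nudge.py '[{"tz": 1, "jaw": 0}, {"tz": 1, "jaw": 0}, {"jaw": 0}, {"jaw": 0}]'
```

```text
time: 18.6
position: [480.9, 10.8, 65.6]
orientation: [-2.322, -2.116, 0.0]
ft_force: [0.2, 0.0, -1.5]
width: 0.573
grip_force: 52.4
time: 18.93
position: [481.4, 10.8, 64.8]
orientation: [2.321, 2.115, 0.002]
ft_force: [-0.1, -0.5, 6.2]
width: 0.579
grip_force: 53.4
```

```bash
python3 nudge.py '[{"tz": -0.5, "jaw": 1}, {"jaw": 1}, {"jaw": 1}, {"jaw": 1}, {"jaw": 1}]'
python3 nudge.py '[{"tz": -15, "jaw": 1}, {"tz": -35, "jaw": 1}, {"tz": -35, "jaw": 1}, {"tz": -35, "jaw": 1}, {"jaw": 1}]'
python3 nudge.py '[{"tx": -36, "jaw": 1}, {"tx": -36, "jaw": 1}, {"tx": -36, "jaw": 1}, {"tx": -35.5, "jaw": 1}, {"jaw": 1}, {"jaw": 1}, {"jaw": 1}]'
python3 - <<'E'
from h import *
go([467.2,-132.3,64],-0.092)
c=cam('wrist'); img=arm.read_camera('wrist'); np.savez('c6.npz',*c); cv2.imwrite('pics/w6.png',img)
E
```

```text
time: 19.35
position: [480.8, 10.8, 64.2]
orientation: [2.322, 2.116, -0.0]
ft_force: [0.2, 0.0, -0.6]
width: 1.002
grip_force: 0.0
time: 19.77
position: [484.8, 10.8, 190.7]
orientation: [2.315, 2.11, 0.016]
ft_force: [1.1, -0.6, -0.6]
width: 0.996
grip_force: 0.0
time: 20.35
position: [467.2, -131.7, 183.8]
orientation: [-2.322, -2.114, 0.0]
ft_force: [0.2, 0.2, -0.5]
width: 1.006
grip_force: 0.0
t 20.35 pos [ 467.2 -131.7  183.8] shift [ -0.7   0.2 119.8] rot [-0.001 -0.001 -0.002] w 1.006 F [ 0.18  0.24 -0.46] q6 [-0.3   0.23  1.85  0.    1.06 -0.21]
```

View pics/w6.png

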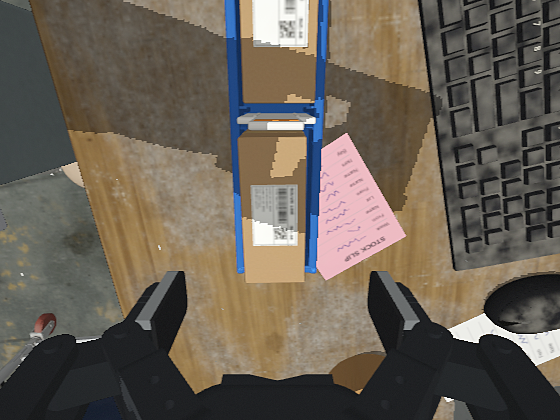

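The right carton stands in its bay at about (275,205), between wide-open fingers, with the middle carton and both dividers in place above it. I'll lift it.

```bash
python3 nudge.py '[{"tx": -0.5, "tz": 25, "jaw": 1}, {"tz": 25, "jaw": 1}, {"tz": 25, "jaw": 1}, {"tz": 20, "jaw": 1}, {"tz": 15, "jaw": 1}, {"tz": 9, "jaw": 1}, {"jaw": 1}, {"jaw": 1}]'
python3 nudge.py '[{"jaw": 0}, {"jaw": 0}, {"jaw": 0}, {"jaw": 0}, {"jaw": 0}, {"jaw": 0}, {"jaw": 0}]' 50
python3 nudge.py '[{"tz": -8, "jaw": 0}, {"tz": -15, "jaw": 0}, {"tz": -20, "jaw": 0}, {"tz": -15, "jaw": 0}, {"tz": -8, "jaw": 0}, {"jaw": 0}, {"jaw": 0}, {"jaw": 0}]'
python3 nudge.py '[{"jaw": 0}, {"jaw": 0}]'
python3 nudge.py '[{"jaw": 0}, {"jaw": 0}]'
```

```text
time: 21.07
position: [467.7, -131.8, 65.4]
orientation: [-2.321, -2.117, 0.0]
ft_force: [-0.5, -0.1, 0.8]
width: 1.001
grip_force: 0.0
time: 21.65
position: [467.8, -132.7, 66.3]
orientation: [2.321, 2.115, 0.001]
ft_force: [-1.3, 1.3, 6.4]
width: 0.577
grip_force: 53.3
time: 22.32
position: [466.7, -132.4, 130.5]
orientation: [-2.321, -2.115, 0.002]
ft_force: [-0.2, -0.6, -2.1]
width: 0.581
grip_force: 52.5
time: 22.48
position: [466.9, -132.4, 130.4]
orientation: [-2.321, -2.115, 0.002]
ft_force: [-0.3, 0.1, -0.9]
width: 0.578
grip_force: 52.5
time: 22.65
position: [467.2, -132.5, 130.9]
orientation: [-2.322, -2.115, 0.001]
ft_force: [-0.1, -0.2, -1.6]
width: 0.575
grip_force: 52.5
```

The right carton is light too, at about 1.6 N, so the left one is the heavy one. I'll set the right one back.

```bash
python3 nudge.py '[{"tz": 10, "jaw": 0}, {"tz": 16, "jaw": 0}, {"tz": 14, "jaw": 0}, {"tz": 10, "jaw": 0}, {"tz": 8, "jaw": 0}, {"tz": 4, "jaw": 0}, {"tz": 2, "jaw": 0}, {"jaw": 0}]'
python3 nudge.py '[{"tz": 1, "jaw": 0}, {"tz": 1, "jaw": 0}, {"jaw": 0}, {"jaw": 0}]'
```

```text
time: 23.32
position: [467.5, -132.6, 67.2]
orientation: [-2.322, -2.116, 0.0]
ft_force: [0.5, 0.6, -1.6]
width: 0.58
grip_force: 52.4
time: 23.65
position: [467.9, -132.8, 66.3]
orientation: [2.321, 2.115, 0.001]
ft_force: [-1.3, -0.2, 5.8]
width: 0.577
grip_force: 53.3
```

```bash
python3 nudge.py '[{"tz": -0.5, "jaw": 1}, {"jaw": 1}, {"jaw": 1}, {"jaw": 1}, {"jaw": 1}]'
python3 nudge.py '[{"tz": -15, "jaw": 1}, {"tz": -35, "jaw": 1}, {"tz": -35, "jaw": 1}, {"tz": -35, "jaw": 1}, {"jaw": 1}]'
python3 nudge.py '[{"tx": 36, "jaw": 1}, {"tx": 36, "jaw": 1}, {"tx": 36, "jaw": 1}, {"tx": 36, "jaw": 1}, {"tx": 36, "jaw": 1}, {"tx": 36, "jaw": 1}, {"tx": 36, "jaw": 1}, {"tx": 36, "jaw": 1}]'
python3 nudge.py '[{"jaw": 1}, {"jaw": 1}]'
python3 - <<'E'
from h import *
go([494.5,154.6,64],-0.092)
E
```

```text
time: 24.07
position: [467.4, -132.6, 65.7]
orientation: [-2.322, -2.116, 0.0]
ft_force: [0.4, 0.1, 0.2]
width: 1.001
grip_force: 0.0
time: 24.48
position: [471.2, -133.8, 192.3]
orientation: [2.314, 2.108, 0.011]
ft_force: [0.7, -0.8, -0.2]
width: 0.996
grip_force: 0.0
time: 25.15
position: [493.8, 155.9, 185.3]
orientation: [-2.322, -2.116, 0.001]
ft_force: [-0.3, 1.1, 0.7]
width: 1.001
grip_force: 0.0
time: 25.32
position: [493.9, 155.6, 185.1]
orientation: [-2.318, -2.12, 0.002]
ft_force: [-0.1, -0.1, 0.5]
width: 0.995
grip_force: 0.0
t 25.32 pos [493.9 155.6 185.1] shift [ -0.8   0.8 121.1] rot [-0.001  0.001  0.003] w 0.995 F [-0.11 -0.1   0.51] q6 [ 0.28  0.28  1.78 -0.    1.09  0.37]
```

```bash
python3 nudge.py '[{"tx": -1, "ty": 0.5, "tz": 25, "jaw": 1}, {"tz": 25, "jaw": 1}, {"tz": 25, "jaw": 1}, {"tz": 20, "jaw": 1}, {"tz": 15, "jaw": 1}, {"tz": 11, "jaw": 1}, {"jaw": 1}, {"jaw": 1}]'
python3 nudge.py '[{"jaw": 0}, {"jaw": 0}, {"jaw": 0}, {"jaw": 0}, {"jaw": 0}, {"jaw": 0}, {"jaw": 0}]' 60
python3 nudge.py '[{"tz": -8, "jaw": 0}, {"tz": -15, "jaw": 0}, {"tz": -20, "jaw": 0}, {"tz": -20, "jaw": 0}, {"tz": -20, "jaw": 0}, {"tz": -20, "jaw": 0}, {"tz": -20, "jaw": 0}, {"tz": -20, "jaw": 0}]'
python3 nudge.py '[{"tz": -20, "jaw": 0}, {"tz": -18, "jaw": 0}, {"tz": -10, "jaw": 0}, {"tz": -5, "jaw": 0}, {"jaw": 0}, {"jaw": 0}, {"jaw": 0}, {"jaw": 0}]'
python3 nudge.py '[{"jaw": 0}, {"jaw": 0}, {"jaw": 0}, {"jaw": 0}, {"jaw": 0}, {"jaw": 0}]'
python3 - <<'E'
from h import *
cv2.imwrite('pics/end.png',np.hstack([cv2.resize(arm.read_camera('side')[150:330,120:360],(480,360)),cv2.resize(arm.read_camera('wrist'),(320,240),interpolation=cv2.INTER_AREA).__class__(0) if 0 else cv2.copyMakeBorder(cv2.resize(arm.read_camera('wrist'),(320,240)),0,120,0,0,cv2.BORDER_CONSTANT)]))
E
```

```text
time: 25.98
position: [494.2, 151.8, 64.4]
orientation: [-2.324, -2.114, 0.003]
ft_force: [0.2, 0.5, 0.4]
width: 1.003
grip_force: 0.0
time: 26.57
position: [494.9, 153.1, 65.9]
orientation: [2.322, 2.115, 0.002]
ft_force: [-2.1, -0.9, 6.2]
width: 0.573
grip_force: 64.1
time: 27.23
position: [493.5, 152.9, 208.2]
orientation: [-2.321, -2.115, 0.003]
ft_force: [0.4, 0.4, -5.3]
width: 0.575
grip_force: 63.8
time: 27.9
position: [494.0, 153.0, 259.4]
orientation: [-2.321, -2.115, 0.004]
ft_force: [0.2, 0.0, -5.8]
width: 0.573
grip_force: 64.1
time: 28.4
position: [494.6, 153.1, 260.8]
orientation: [2.322, 2.116, -0.0]
ft_force: [0.6, 0.0, -6.6]
width: 0.573
grip_force: 64.1
```

View pics/end.png

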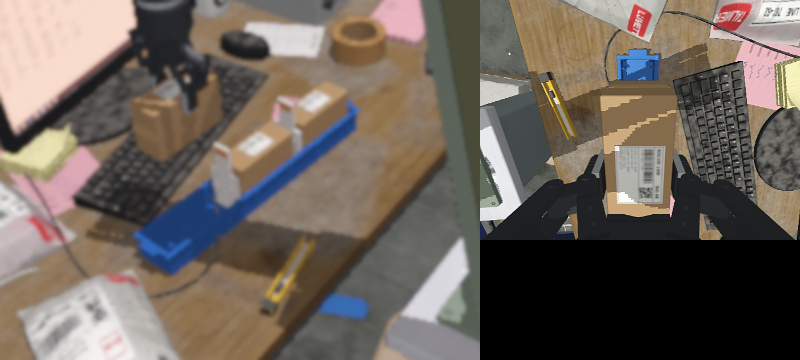

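The heavy carton (about 6 N) hangs upright in the fingers at (175,115) in the side view. The other two stand in their bays, with the divider between the left and middle bays at (228,170). I'm handing in.

```bash
python3 -c "from plant import arm; print(arm.hand_in())"
```

```text
the job is handed in; nothing more can be done
None
```

The divider is down in the left-middle groove, and all three cartons were lifted and weighed. The heaviest, from the left bay (about 6 N), is held upright about 20 cm up, with the other two (about 2 N each) back in their bays; I handed in at about 28 s, and the hand-in returned no verdict.

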